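# Find the slack microscope stage clip

## Robot

A 6-joint arm with a two-finger parallel gripper is mounted at the origin on the work surface. World frame = base frame: x ahead of the robot, y to its left, z up, the work surface at z = 0. Lengths are in m, angles in rad, forces in N, time in s.
With the tool pointing down it reaches from about 0.35 to 0.975 m from the base axis. Payload 4.9 kg.
Tool frame: the origin (TCP) lies midway between the tips of the shut fingers; the grasp point (between the pads) lies 19 mm behind it; z points along the fingers, y is the line along which they close (so a half turn about z gives the same grasp; the last joint's range is limited). The gripper opens to 85 mm and grips with 20 to 120 N. Pads are 22 mm wide; open, the fingers measure 114 mm over their backs; the gripper's body (76 mm by 85 mm) begins 54 mm behind the grasp point. The pads swing forward as they close: fully open they stand 13 mm farther back than shut.
Start: joints at [-1.37, 0.053, 1.613, -0, 1.476, -0.119], TCP at [0.196, -0.593, 0.231] pointing down, gripper open.
Joint ranges: [-3.01, 3.01], [-1.01, 2.22], [0.06, 2.58], [-1.02, 4.17], [0.09, 2.62], [-3.14, 3.14]. Speed limits (rad/s): [2.57, 2.57, 3.14, 3.14, 3.14, 3.14].

## Interface

Orientations are given as a rotation vector (axis times angle).
In Python, from station import ctrl gives the robot as it stands. The module is installed in compiled form; this text tells all that it offers.
- The arm moves only by the shell command python3 -m handwheel 'ROWS' [OPENING] [FORCE]. ROWS is JSON, a list of rows, each a list of 2 entries, a list of its own where there are three numbers: the shift along the tool's x, y, z in cm, then the turn, a rotation vector about the tool's x, y, z in rad. In form: [[[tx, ty, tz], [ax, ay, az]], ...]. A call has 1 to 5 rows; each row is the pose to reach, as a shift and turn from the pose commanded when the call began, along the tool's axes at that moment; what a row does not reach only later rows make up. A row lasts 1/8 s, in which the tool goes at most 62.5 mm and 10.7 degrees, less where a joint would pass 70% of its speed; a pose out of reach is approached as far as the arm can. A call with a gripper value outside its range is refused whole. OPENING is the gripper's target within -1 to 1 (shut at 1, half-way at 0, fully open at -1), set as the call begins (- or left out, the last holds). The fingers move at their own pace and stop on an object; FORCE is the grip in N (left out, the last holds). Time passes only in rows, so rows that repeat a pose let the fingers close. It gives the time, the measured TCP pose, the force, the opening and the grip force at its end, in the units of the state.
- ctrl.get_obs(): the state, without advancing time (a new reading comes with each control period).
- ctrl.get_image(name): name is "side" or "top"; returns the picture (400x640x3 uint8, blue, green, red); there is no depth.
- ctrl.calibration(name): a dict with "fx", "fy", "cx", "cy" (pixels), "R" (3x3) and "t" (3): a world point X has camera coordinates R X + t. Camera axes: x right, y down, z forward; pixel columns grow to the right and rows downward; lengths in m; the calibration is good to about 2 mm. A picture is of the moment at which its call begins. calibration takes no time and is no camera call.
- ctrl.finish_job(): hands the job in; it is judged then, once.
Trained networks look in the newest picture that a camera, given by its name, has taken for a name from the list of things; names that differ only in an ending like _2 or _b are one class to them, and where a whole thing is asked for, a point or a joint stands for the part that bears it (a point fixed in the world has none). Each returns a list of dicts, best first, with "score" (0 to 1); they miss things now and then, are a little off and sometimes report something else, mostly with a low value. They report only what shows in the picture. A call takes as long as a camera call.
- ctrl.look_for(camera, query): "position" ([column, row] in pixels, amid what is visible of it).
- ctrl.landmark_of(camera, query): "position" ([column, row] in pixels: a listed point, or the origin of a listed thing).
The state is a dict: "t": time; "q": joint angles; "dq": joint speeds; "effort": joint torques, N m; "tool_pos": TCP position; "tool_rot": TCP orientation; "contact_force": force on the tool from outside, world axes, zero at the start; "wrist_torque": the same for the moment, N m; "opening": finger opening in m; "grip_force": force on a finger pad.
Only numpy, scipy, OpenCV 4.12 (cv2) and the standard library are available. Lean on these libraries where they do the work, as an engineer would, in place of code of your own. Each camera call takes 0.05 s, during which the arm holds its last target. There are 200 camera calls.

## Task

Three microscope stage clips are clamped on the little carriages of the checking jig, and one of them has gone slack. Working from left to right as seen from the robot, press the free end of each clip down to its stop, feeling how hard it springs back on the way, and keep it firmly on the stop with 10 to 15 N for about half a second; more than 20 N spoils a clip. Then draw the carriage of the slackest clip fully out towards the robot by its tab, leave the other two home, do not disturb the things around the jig, and let go.

Things in the scene. Friction and masses are not known exactly. Their poses are not given: they have to be found in the camera images.
- jig: Checking jig: aluminium plate 210 x 270 x 10 mm, screwed to the bench. Origin at the centre of its underside; x points away from the robot along the carriages, y to the left across them, z up. Three identical-looking carriages stand on it at y = +80, 0 and -80 mm; which of a, b, c stands where changes. All heights given are above the bench.
- tip_a (a point): Pressing point of stage clip a: top of the steel dome (12 mm across, 3 mm high) on the 18 x 18 mm pad at the leaf's free end; at rest 59 mm above the bench. Somewhere between 8 and 14 mm lower the clip meets a solid stop, where the force rises steeply (10 to 20 N per mm); the depth differs from clip to clip. More than 20 N spoils a clip.
- clip_a: Leaf of clip a, 12 mm wide, 2 mm thick. Origin at the jaws that clamp it, 55 mm up; it runs 57 mm to the jig's -x to its pressing point, with a small upturned lip beyond. It springs back, with about 1 N preload; stiffness does not show. Just above the stop a sound clip pushes back with more than 5 N, the slack one with about half of that.
- tab_a (a point): Pull tab of carriage a: upright black tab on the carriage's robot end, 10 mm along the jig's x, 16 mm along y, standing 32 mm up from the carriage's top face (30 mm above the bench) to 62 mm. The point is at its middle, 48 mm above the bench; 43 mm from the pressing point along -x.
- carriage_a (a joint): How far carriage a (150 x 40 x 12 mm, carries the clip, its jaws and the tab) is drawn out along the jig's -x, towards the robot, in m: 0 home, 0.035 fully out against its end stop. It stays where it is left; about 3 N moves it.
- tip_b (a point): Pressing point of stage clip b: top of the steel dome (12 mm across, 3 mm high) on the 18 x 18 mm pad at the leaf's free end; at rest 59 mm above the bench. Somewhere between 8 and 14 mm lower the clip meets a solid stop, where the force rises steeply (10 to 20 N per mm); the depth differs from clip to clip. More than 20 N spoils a clip.
- clip_b: Leaf of clip b, 12 mm wide, 2 mm thick. Origin at the jaws that clamp it, 55 mm up; it runs 57 mm to the jig's -x to its pressing point, with a small upturned lip beyond. It springs back, with about 1 N preload; stiffness does not show. Just above the stop a sound clip pushes back with more than 5 N, the slack one with about half of that.
- tab_b (a point): Pull tab of carriage b: upright black tab on the carriage's robot end, 10 mm along the jig's x, 16 mm along y, standing 32 mm up from the carriage's top face (30 mm above the bench) to 62 mm. The point is at its middle, 48 mm above the bench; 43 mm from the pressing point along -x.
- carriage_b (a joint): How far carriage b (150 x 40 x 12 mm, carries the clip, its jaws and the tab) is drawn out along the jig's -x, towards the robot, in m: 0 home, 0.035 fully out against its end stop. It stays where it is left; about 3 N moves it.
- tip_c (a point): Pressing point of stage clip c: top of the steel dome (12 mm across, 3 mm high) on the 18 x 18 mm pad at the leaf's free end; at rest 59 mm above the bench. Somewhere between 8 and 14 mm lower the clip meets a solid stop, where the force rises steeply (10 to 20 N per mm); the depth differs from clip to clip. More than 20 N spoils a clip.
- clip_c: Leaf of clip c, 12 mm wide, 2 mm thick. Origin at the jaws that clamp it, 55 mm up; it runs 57 mm to the jig's -x to its pressing point, with a small upturned lip beyond. It springs back, with about 1 N preload; stiffness does not show. Just above the stop a sound clip pushes back with more than 5 N, the slack one with about half of that.
- tab_c (a point): Pull tab of carriage c: upright black tab on the carriage's robot end, 10 mm along the jig's x, 16 mm along y, standing 32 mm up from the carriage's top face (30 mm above the bench) to 62 mm. The point is at its middle, 48 mm above the bench; 43 mm from the pressing point along -x.
- carriage_c (a joint): How far carriage c (150 x 40 x 12 mm, carries the clip, its jaws and the tab) is drawn out along the jig's -x, towards the robot, in m: 0 home, 0.035 fully out against its end stop. It stays where it is left; about 3 N moves it.
- slide_box: Closed grey box for slides, 85 x 100 x 34 mm, lying behind the jig; bystander. Origin at the centre of its underside.
- oil_bottle: Small amber immersion oil bottle, 32 mm across, 65 mm tall, behind the jig; bystander. Origin at the centre of its underside.
- pen: Black pen, about 135 mm long, 10 mm thick, lying on a sheet of paper to the left of the jig; bystander. Origin at the middle of its underside.

How it is judged:
By the outcome, as a careful person would: the job done as asked, in the order asked, and still so for the second after the job is handed in, with the robot touching nothing.
It also fails if it takes over 61 s, if anything falls off the work surface, if the arm or the gripper's body presses on something with over 40 N, if the wrist force passes 120 N, or if a joint passes its speed limit or range.

## Working session

There is one attempt and no reset: what is moved stays moved. The work goes in short steps, Python scripts to look and compute and a shell command to move; the robot and the scene stay as the last step left them, time stands still between calls to the robot, and variables do not carry over. Pictures are saved under pics/ and viewed, at most 10 in all, crops included, and the job is handed in when it is done.

```bash
mkdir -p pics; python3 - <<'E'
from station import ctrl
import cv2,numpy as np
o=ctrl.get_obs(); print({k:np.round(v,3).tolist() for k,v in o.items()})
for c in("top","side"):
    cv2.imwrite(f"pics/{c}0.png",ctrl.get_image(c))
    k=ctrl.calibration(c);print(c,{a:np.round(b,3).tolist() for a,b in k.items()})
    for q in("tip_a","tab_a","jig"):
        print(q,[(np.round(d["position"],1).tolist(),round(d["score"],2)) for d in ctrl.landmark_of(c,q)])
E
```

```text
{'t': 0.0, 'q': [-1.37, 0.053, 1.614, -0.0, 1.476, -0.119], 'dq': [0.0, 0.0, -0.002, 0.002, -0.001, -0.0], 'effort': [0.001, -39.368, -37.018, -0.0, 0.007, 0.0], 'tool_pos': [0.196, -0.593, 0.23], 'tool_rot': [-3.1, -0.5, 0.0], 'contact_force': [0.005, 0.191, -0.515], 'wrist_torque': [-0.011, -0.021, 0.005], 'grip_force': 0.0, 'opening': 0.085}
top {'fx': 380.965, 'fy': 380.965, 'cx': 322.333, 'cy': 195.806, 'R': [[0.028, -0.999, 0.031], [-0.983, -0.033, -0.181], [0.182, -0.026, -0.983]], 't': [0.068, 0.66, 0.772]}
tip_a [([414.1, 258.2], 0.66), ([340.5, 243.8], 0.62), ([379.8, 249.1], 0.51)]
tab_a [([405.6, 281.3], 0.64), ([335.4, 258.4], 0.64), ([372.4, 269.6], 0.58)]
jig [([376.3, 246.2], 0.57)]
side {'fx': 414.589, 'fy': 414.589, 'cx': 314.562, 'cy': 200.887, 'R': [[-0.706, -0.708, 0.006], [-0.554, 0.547, -0.627], [0.441, -0.446, -0.779]], 't': [0.536, 0.345, 0.609]}
tip_a [([407.0, 195.1], 0.79), ([371.8, 212.1], 0.72), ([433.4, 181.4], 0.52)]
tab_a [([383.1, 232.8], 0.64), ([447.8, 199.6], 0.63)]
jig [([392.0, 205.1], 0.68), ([355.3, 192.2], 0.17)]
```

```bash
cat > h.py <<'E'
from station import ctrl
import cv2,numpy as np
def back(c,uv,z):
    k=ctrl.calibration(c);R=np.array(k["R"]);t=np.array(k["t"])
    d=R.T@np.array([(uv[0]-k["cx"])/k["fx"],(uv[1]-k["cy"])/k["fy"],1]);o=-R.T@t
    return o+d*(z-o[2])/d[2]
def proj(c,X):
    k=ctrl.calibration(c);p=np.array(k["R"])@X+np.array(k["t"])
    return np.array([k["fx"]*p[0]/p[2]+k["cx"],k["fy"]*p[1]/p[2]+k["cy"]])
E
python3 - <<'E'
from h import *
for c,q,z,L in [("top","tip",.059,[(340.5,243.8),(379.8,249.1),(414.1,258.2)]),("side","tip",.059,[(371.8,212.1),(407,195.1),(433.4,181.4)]),
 ("top","tab",.048,[(335.4,258.4),(372.4,269.6),(405.6,281.3)]),("side","tab",.048,[(383.1,232.8),(447.8,199.6)]),("top","jig",0,[(376.3,246.2)]),("side","jig",0,[(392,205.1)])]:
    for p in L: print(c,q,back(c,p,z).round(4))
a=cv2.imread("pics/top0.png")[170:330,260:480];b=cv2.imread("pics/side0.png")[130:290,310:530]
cv2.imwrite("pics/crop0.png",np.vstack([cv2.resize(i,(792,576),interpolation=cv2.INTER_CUBIC)[:,:] for i in (a,)]))
cv2.imwrite("pics/crop1.png",cv2.resize(b,(792,576),interpolation=cv2.INTER_CUBIC))
E
```

```text
top tip [0.5544 0.0469 0.059 ]
top tip [ 0.5456 -0.0374  0.059 ]
top tip [ 0.5285 -0.1109  0.059 ]
side tip [0.561 0.044 0.059]
side tip [ 0.5394 -0.0379  0.059 ]
side tip [ 0.5237 -0.1051  0.059 ]
top tab [0.5235 0.0565 0.048 ]
top tab [ 0.5021 -0.0234  0.048 ]
top tab [ 0.4795 -0.0948  0.048 ]
side tab [0.5192 0.0589 0.048 ]
side tab [ 0.4793 -0.0952  0.048 ]
top jig [ 0.5548 -0.0399  0.    ]
side jig [ 0.5673 -0.04   -0.    ]
```

View pics/crop0.png

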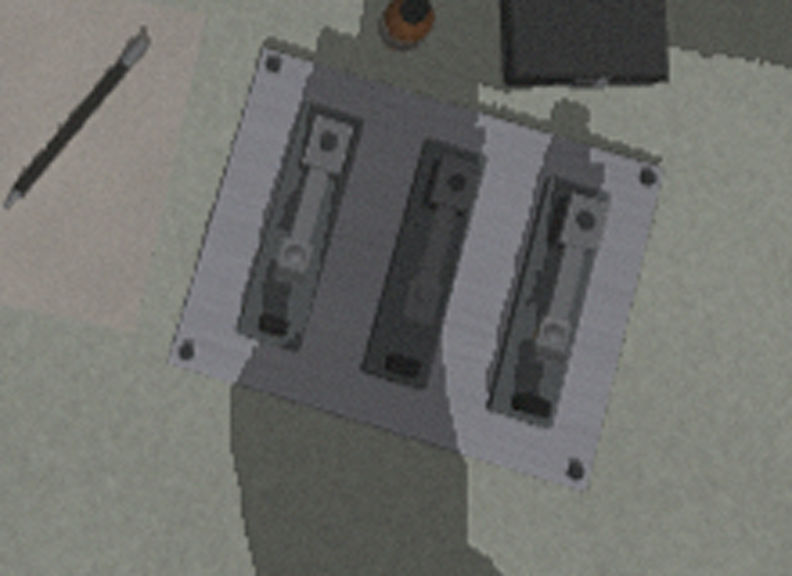

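View pics/crop1.png

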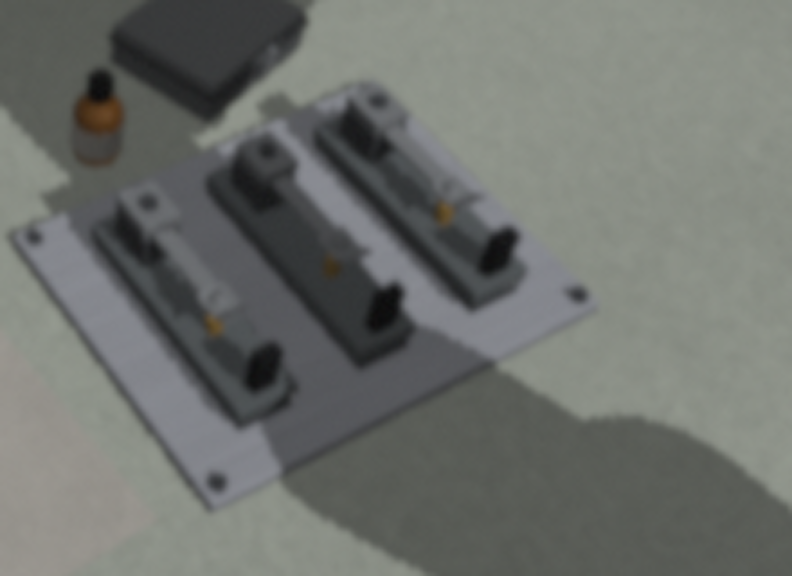

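View pics/top0.png

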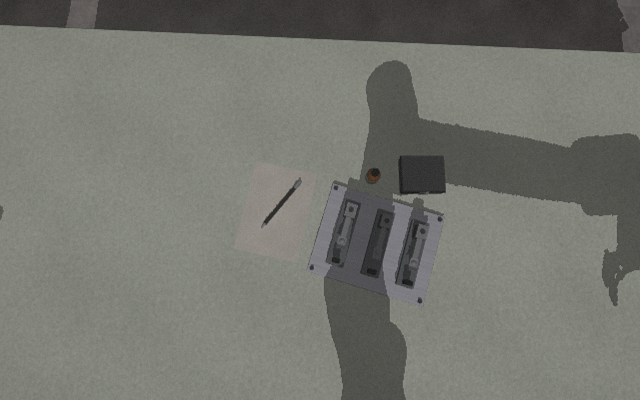

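```bash
cat > fit.py <<'E'
from h import *
from scipy.optimize import least_squares
off={"top":(260,170),"side":(310,130)}
corn=[(.105,.135,.01),(.105,-.135,.01),(-.105,-.135,.01),(-.105,.135,.01)]
P={"top":dict(corn=[(266,42),(660,162),(585,488),(170,362)],tip=[(293,254),(422,302),(555,333)],tab=[(273,324),(403,364),(531,404)]),
"side":dict(corn=[(10,232),(370,82),(598,306),(212,508)],tip=[(220,297),(343,247),(455,190)],tab=[(265,350),(387,290),(502,235)])}
def res(p,cams=("top","side"),full=False):
    x,y,a,px=p;out=[];R=np.array([[np.cos(a),-np.sin(a),0],[np.sin(a),np.cos(a),0],[0,0,1]])
    for c in cams:
        m=dict(corn=corn,tip=[(px,s*.08,.059) for s in(1,0,-1)],tab=[(px-.043,s*.08,.062) for s in(1,0,-1)])
        for k in m:
            for X,u in zip(m[k],P[c][k]): out.append(proj(c,R@np.array(X)+[x,y,0])-(np.array(u)/3.6+off[c]))
    return np.array(out) if full else np.ravel(out)
for cams in(("top","side"),("top",),("side",)):
    s=least_squares(res,[.56,-.04,-.27,-.03],args=(cams,),loss="soft_l1")
    print(cams,s.x.round(4),np.abs(s.fun).max().round(2))
    x,y,a,px=s.x;R=np.array([[np.cos(a),-np.sin(a)],[np.sin(a),np.cos(a)]])
    for v in(.08,0,-.08): print("tip",(R@[px,v]+[x,y]).round(4),"tab",(R@[px-.043,v]+[x,y]).round(4))
    if len(cams)==2: print(res(s.x,cams,True).round(1).tolist())
E
python3 fit.py
```

```text
('top', 'side') [ 0.5632 -0.0375 -0.2653 -0.0237] 2.39
tip [0.5613 0.046 ] tab [0.5198 0.0572]
tip [ 0.5403 -0.0312] tab [ 0.4989 -0.02  ]
tip [ 0.5194 -0.1084] tab [ 0.4779 -0.0972]
[[-1.7, 0.2], [0.6, 0.6], [-0.4, 0.2], [-1.8, -0.7], [-0.4, -0.0], [-0.3, -2.4], [-1.1, 0.0], [-0.4, 0.0], [-0.1, 0.1], [0.9, 0.2], [-0.2, 0.2], [0.6, -1.9], [1.1, -1.5], [-0.4, -0.4], [-0.1, 0.1], [-0.7, -2.0], [-0.2, -1.1], [0.8, 0.6], [1.2, 0.3], [1.4, -0.3]]
('top',) [ 0.5636 -0.0385 -0.2635 -0.0244] 2.23
tip [0.5609 0.0451] tab [0.5194 0.0563]
tip [ 0.54   -0.0321] tab [ 0.4985 -0.0209]
tip [ 0.5192 -0.1094] tab [ 0.4777 -0.0982]
('side',) [ 0.5623 -0.0362 -0.2702 -0.0227] 1.68
tip [0.5619 0.047 ] tab [0.5204 0.0585]
tip [ 0.5405 -0.0301] tab [ 0.4991 -0.0186]
tip [ 0.5192 -0.1072] tab [ 0.4777 -0.0957]
```

```bash
cat > to.py <<'E'
# shift (cm, tool axes) and turn from the present pose to TCP x y z, tool x at yaw
import sys
from h import *
from scipy.spatial.transform import Rotation as Ro
o=ctrl.get_obs();x,y,z,a=map(float,sys.argv[1:5])
R=Ro.from_rotvec(o["tool_rot"]);G=Ro.from_euler("z",a)*Ro.from_euler("x",np.pi)
print("t",round(o["t"],2),"pos",np.round(o["tool_pos"],4),"F",np.round(o["contact_force"],2),"shift cm",(R.inv().apply(np.array([x,y,z])-o["tool_pos"])*100).round(2),"turn",(R.inv()*G).as_rotvec().round(3))
E
python3 to.py .5632 .0455 .13 -.265
```

```text
t 0.4 pos [ 0.1965 -0.5932  0.2311] F [-0.17 -0.43  0.4 ] shift cm [ 54.89 -49.1   10.13] turn [-0.     0.     0.585]
```

```bash
python3 -m handwheel '[[[54.9,-49.1,0],[0,0,0.58]],[[54.9,-49.1,0],[0,0,0.58]],[[54.9,-49.1,0],[0,0,0.58]],[[54.9,-49.1,0],[0,0,0.58]],[[54.9,-49.1,0],[0,0,0.58]]]' 1 30; python3 to.py .5632 .0455 .13 -.265
```

```text
t: 1.02
tool_pos: [0.3521, -0.3219, 0.2316]
tool_rot: [3.114, -0.409, 0.001]
contact_force: [0.8, -0.3, 0.3]
opening: -0.0001
grip_force: 0.0
t 1.02 pos [ 0.3521 -0.3219  0.2316] F [ 0.76 -0.33  0.26] shift cm [ 10.91 -40.95  10.15] turn [ 0.    -0.001  0.004]
```

```bash
python3 -m handwheel '[[[10.9,-41,0],[0,0,0]],[[10.9,-41,0],[0,0,0]],[[10.9,-41,0],[0,0,0]],[[10.9,-41,0],[0,0,0]],[[10.9,-41,0],[0,0,0]]]'; python3 to.py .5632 .0455 .09 -.265
```

```text
t: 1.65
tool_pos: [0.5075, -0.0505, 0.2318]
tool_rot: [3.115, -0.407, 0.002]
contact_force: [0.6, -0.9, -0.1]
opening: -0.0
grip_force: 0.0
t 1.65 pos [ 0.5075 -0.0505  0.2318] F [ 0.65 -0.88 -0.13] shift cm [  2.89 -10.71  14.18] turn [ 0.    -0.001  0.005]
```

```bash
python3 -m handwheel '[[[1.5,-6,3],[0,0,0]],[[2.5,-10.7,8],[0,0,0]],[[2.5,-10.7,14],[0,0,0]],[[2.5,-10.7,14],[0,0,0]],[[2.5,-10.7,14],[0,0,0]]]';python3 -m handwheel '[[[0,0,0],[0,0,0]],[[0,0,0],[0,0,0]]]'; python3 to.py .5632 .0455 .075 -.265
python3 - <<'E'
from h import *
b=ctrl.get_image("side")[150:260,320:470];cv2.imwrite("pics/s1.png",cv2.resize(b,(750,550),interpolation=cv2.INTER_CUBIC))
E
```

```text
t: 2.28
tool_pos: [0.5588, 0.0441, 0.0923]
tool_rot: [3.115, -0.408, 0.001]
contact_force: [0.3, -0.1, 1.2]
opening: -0.0001
grip_force: 0.0
t: 2.52
tool_pos: [0.5601, 0.0439, 0.0942]
tool_rot: [-3.114, 0.409, -0.007]
contact_force: [0.2, 0.1, 0.1]
opening: -0.0003
grip_force: 0.0
t 2.52 pos [0.5601 0.0439 0.0942] F [0.2  0.06 0.1 ] shift cm [ 0.25 -0.24  1.92] turn [-0.001 -0.005  0.004]
```

View pics/s1.png

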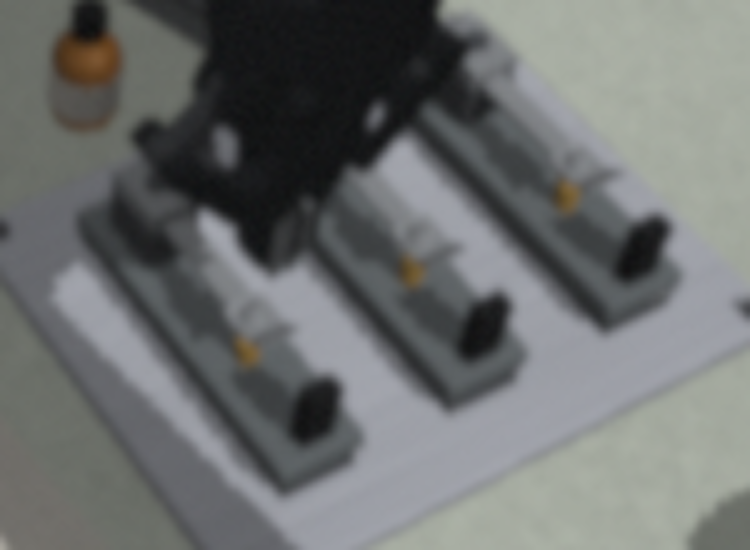

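The side crop shows the closed fingertips (crop 275,262) hovering just above and behind the left dome (258,312); domes of the middle and right clips are at about (425,235) and (580,160).

```bash
python3 - <<'E'
from h import *
f=lambda u:np.array([320+u[0]/5,150+u[1]/5])
o=ctrl.get_obs();print("TCP crop px",(proj("side",o["tool_pos"])-[320,150])*5)
for u in[(258,312),(425,235),(580,160)]:print(back("side",f(u),.058).round(4))
for c in("side","top"):
    ctrl.get_image(c)
    for q,z in(("tip_a",.059),("tab_a",.048)):print(c,q,[(back(c,d["position"],z).round(4).tolist(),round(d["score"],2)) for d in ctrl.landmark_of(c,q)])
E
```

```text
TCP crop px [272.29754048 255.47262753]
[0.5612 0.0441 0.058 ]
[ 0.5396 -0.0319  0.058 ]
[ 0.5194 -0.1084  0.058 ]
side tip_a [([0.5406, -0.0374, 0.059], 0.75), ([0.5536, 0.0483, 0.059], 0.71), ([0.5249, -0.1128, 0.059], 0.53)]
side tab_a [([0.5213, 0.0558, 0.048], 0.81), ([0.4993, -0.0156, 0.048], 0.76), ([0.4822, -0.0981, 0.048], 0.7)]
top tip_a [([0.5215, -0.1093, 0.059], 0.46)]
top tab_a [([0.5006, -0.0228, 0.048], 0.77), ([0.515, 0.0576, 0.048], 0.72), ([0.4769, -0.0969, 0.048], 0.71)]
```

```bash
python3 -m handwheel '[[[0.29,-0.11,1.5],[0,0,0]],[[0.29,-0.11,3.1],[0,0,0]],[[0.29,-0.11,3.1],[0,0,0]],[[0.29,-0.11,3.1],[0,0,0]]]';  python3 to.py .563 .045 .0515 -.265
```

```text
t: 3.38
tool_pos: [0.5612, 0.0449, 0.0599]
tool_rot: [3.115, -0.408, -0.002]
contact_force: [0.3, -0.7, -0.1]
opening: -0.0001
grip_force: 0.0
t 3.38 pos [0.5612 0.0449 0.0599] F [ 0.31 -0.66 -0.13] shift cm [ 0.17 -0.06  0.84] turn [0.    0.001 0.005]
```

```bash
cat > ok.py <<'E'
# prints state; exit 1 if the upward force passes the limit
import sys
from h import *
o=ctrl.get_obs();f=o["contact_force"][2];print(round(o["t"],2),"xyz",np.round(o["tool_pos"],4),"F",np.round(o["contact_force"],2),flush=True)
sys.exit(f>float(sys.argv[1]))
E
python3 -m handwheel '[[[0.17,-0.06,0],[0,0,0]],[[0.17,-0.06,0],[0,0,0]]]' >/dev/null; python3 ok.py 5 && python3 -m handwheel '[[[0,0,0.2],[0,0,0]],[[0,0,0.4],[0,0,0]],[[0,0,0.4],[0,0,0]]]' >/dev/null; python3 ok.py 5 && python3 -m handwheel '[[[0,0,0.1],[0,0,0]],[[0,0,0.2],[0,0,0]],[[0,0,0.2],[0,0,0]]]' >/dev/null; python3 ok.py 5
```

```text
3.62 xyz [0.5637 0.045  0.0608] F [-0.67  0.23  0.79]
3.62 xyz [0.5637 0.045  0.0608] F [-0.67  0.23  0.79]
3.62 xyz [0.5637 0.045  0.0608] F [-0.67  0.23  0.79]False
False
False
```

```bash
sed -i 's/sys.exit(f>/sys.exit(int(f>/; s/\[1\]))$/[1])))/' ok.py
python3 -m handwheel '[[[0,0,0.2],[0,0,0]],[[0,0,0.4],[0,0,0]],[[0,0,0.4],[0,0,0]]]' >/dev/null; python3 ok.py 5 && python3 -m handwheel '[[[0,0,0.1],[0,0,0]],[[0,0,0.3],[0,0,0]],[[0,0,0.3],[0,0,0]]]' >/dev/null; python3 ok.py 5
```

```text
4.0 xyz [0.5636 0.045  0.0566] F [-0.99  0.22  2.64]
4.38 xyz [0.5636 0.045  0.0535] F [-0.05  0.62  3.55]
```

```bash
H="python3 -m handwheel"
python3 -m handwheel '[[[0,0,0.1],[0,0,0]],[[0,0,0.2],[0,0,0]],[[0,0,0.2],[0,0,0]]]' >/dev/null; python3 ok.py 7.5 &&
python3 -m handwheel '[[[0,0,0.04],[0,0,0]],[[0,0,0.04],[0,0,0]]]' >/dev/null && python3 ok.py 7.5 &&
python3 -m handwheel '[[[0,0,0.04],[0,0,0]],[[0,0,0.04],[0,0,0]]]' >/dev/null && python3 ok.py 7.5 &&
python3 -m handwheel '[[[0,0,0.04],[0,0,0]],[[0,0,0.04],[0,0,0]]]' >/dev/null && python3 ok.py 7.5 &&
python3 -m handwheel '[[[0,0,0.04],[0,0,0]],[[0,0,0.04],[0,0,0]]]' >/dev/null && python3 ok.py 7.5 &&
python3 -m handwheel '[[[0,0,0.04],[0,0,0]],[[0,0,0.04],[0,0,0]]]' >/dev/null && python3 ok.py 7.5 &&
python3 -m handwheel '[[[0,0,0.04],[0,0,0]],[[0,0,0.04],[0,0,0]]]' >/dev/null && python3 ok.py 7.5
```

```text
4.75 xyz [0.5636 0.045  0.0516] F [ 1.08 -0.62  3.97]
5.0 xyz [0.5636 0.045  0.0512] F [0.83 0.33 4.48]
5.25 xyz [0.5636 0.045  0.0507] F [ 1.6  -0.26  4.58]
5.5 xyz [0.5636 0.0449 0.0503] F [1.37 0.01 4.63]
5.75 xyz [0.5637 0.045  0.05  ] F [1.21 0.13 5.04]
6.0 xyz [0.5637 0.0449 0.0496] F [ 1.45 -0.3   5.62]
6.25 xyz [0.5637 0.0449 0.0493] F [2.27 0.96 5.91]
```

```bash

python3 -m handwheel '[[[0.05,0,0.02],[0,0,0]],[[0.05,0,0.04],[0,0,0]]]' >/dev/null && python3 ok.py 7.5 &&
python3 -m handwheel '[[[0.02,0,0.04],[0,0,0]],[[0.02,0,0.04],[0,0,0]]]' >/dev/null && python3 ok.py 7.5 &&
python3 -m handwheel '[[[0,0,0.04],[0,0,0]],[[0,0,0.04],[0,0,0]]]' >/dev/null && python3 ok.py 7.5 &&
python3 -m handwheel '[[[0.02,0,0.04],[0,0,0]],[[0.02,0,0.04],[0,0,0]]]' >/dev/null && python3 ok.py 7.5
```

```text
6.5 xyz [0.5638 0.0449 0.0487] F [1.28 0.51 5.77]
6.75 xyz [0.5639 0.0449 0.0483] F [0.41 0.19 6.2 ]
7.0 xyz [0.5639 0.0449 0.0479] F [ 0.62 -1.31  6.29]
7.25 xyz [0.564  0.0449 0.0475] F [ 0.24 -0.23  6.  ]
```

```bash

python3 -m handwheel '[[[0.01,0,0.04],[0,0,0]],[[0.01,0,0.04],[0,0,0]]]' >/dev/null && python3 ok.py 7.8 &&
python3 -m handwheel '[[[0.02,0,0.04],[0,0,0]],[[0.02,0,0.04],[0,0,0]]]' >/dev/null && python3 ok.py 7.8 &&
python3 -m handwheel '[[[0.01,0,0.04],[0,0,0]],[[0.01,0,0.04],[0,0,0]]]' >/dev/null && python3 ok.py 7.8 &&
python3 -m handwheel '[[[0.02,0,0.04],[0,0,0]],[[0.02,0,0.04],[0,0,0]]]' >/dev/null && python3 ok.py 7.8
```

```text
7.5 xyz [0.5641 0.0448 0.0471] F [-0.09 -0.34  5.29]
7.75 xyz [0.5641 0.0448 0.0467] F [-0.47 -0.18  6.1 ]
8.0 xyz [0.5642 0.0448 0.0463] F [-0.69  0.13  7.46]
8.25 xyz [0.5643 0.0448 0.0462] F [-1.03 -0.45  7.97]
```

```bash

python3 -m handwheel '[[[0,0,0.02],[0,0,0]],[[0,0,0.02],[0,0,0]]]' >/dev/null && python3 ok.py 10.5 &&
python3 -m handwheel '[[[0,0,0.02],[0,0,0]],[[0,0,0.02],[0,0,0]]]' >/dev/null && python3 ok.py 10.5 &&
python3 -m handwheel '[[[0,0,0.02],[0,0,0]],[[0,0,0.02],[0,0,0]]]' >/dev/null && python3 ok.py 10.5
```

```text
8.5 xyz [0.5643 0.0448 0.0461] F [-2.26  0.99  9.58]
8.75 xyz [0.5643 0.0448 0.046 ] F [-3.49  0.64 11.25]
```

```bash

python3 -m handwheel '[[[0,0,0.015],[0,0,0]],[[0,0,0.015],[0,0,0]]]' >/dev/null && python3 ok.py 14.5 &&
python3 -m handwheel '[[[0,0,0],[0,0,0]],[[0,0,0],[0,0,0]]]' >/dev/null ; python3 ok.py 14.5 &&
python3 -m handwheel '[[[0,0,0],[0,0,0]],[[0,0,0],[0,0,0]]]' >/dev/null ; python3 ok.py 14.5
```

```text
9.0 xyz [0.5643 0.0448 0.046 ] F [-2.74  0.91  9.72]
9.25 xyz [0.5643 0.0448 0.046 ] F [-2.37  0.75 10.24]
9.5 xyz [0.5643 0.0448 0.046 ] F [-2.    0.57 10.13]
```

```bash

python3 -m handwheel '[[[0,0,0.03],[0,0,0]],[[0,0,0.03],[0,0,0]]]' >/dev/null && python3 ok.py 14.5 &&
python3 -m handwheel '[[[0,0,0],[0,0,0]],[[0,0,0],[0,0,0]]]' >/dev/null ; python3 ok.py 14.5 &&
python3 -m handwheel '[[[0,0,0],[0,0,0]],[[0,0,0],[0,0,0]]]' >/dev/null ; python3 ok.py 14.5
```

```text
9.75 xyz [0.5644 0.0448 0.0459] F [-3.4   1.02 11.62]
10.0 xyz [0.5644 0.0448 0.0459] F [-3.570e+00  1.000e-02  1.241e+01]
10.25 xyz [0.5643 0.0448 0.0459] F [-3.33  0.79 11.46]
```

```bash

python3 -m handwheel '[[[0,0,0],[0,0,0]],[[0,0,0],[0,0,0]],[[-0.05,0,-1],[0,0,0]],[[-0.15,0,-3],[0,0,0]],[[-0.15,0,-3.4],[0,0,0]]]' >/dev/null; python3 ok.py 30;python3 -m handwheel '[[[0,4,0],[0,0,0]],[[0,8,0],[0,0,0]],[[0,8,0],[0,0,0]],[[0,8,1.5],[0,0,0]],[[0,8,1.5],[0,0,0]]]' >/dev/null;python3 -m handwheel '[[[0,0,0],[0,0,0]],[[0,0,0],[0,0,0]]]' >/dev/null; python3 to.py .5422 -.032 .0615 -.265
```

```text
10.88 xyz [0.5635 0.045  0.08  ] F [0.57 0.16 0.09]
t 11.75 pos [ 0.543  -0.0319  0.064 ] F [-0.01 -0.58 -1.76] shift cm [-0.07  0.03  0.25] turn [-0.    -0.     0.006]
```

```bash

python3 -m handwheel '[[[-0.07,0.03,0.2],[0,0,0]],[[-0.07,0.03,0.75],[0,0,0]],[[-0.07,0.03,0.75],[0,0,0]]]' >/dev/null; python3 ok.py 5 && python3 -m handwheel '[[[0,0,0.1],[0,0,0]],[[0.02,0,0.3],[0,0,0]],[[0.02,0,0.3],[0,0,0]]]' >/dev/null; python3 ok.py 5 &&
python3 -m handwheel '[[[0.02,0,0.1],[0,0,0]],[[0.02,0,0.2],[0,0,0]],[[0.02,0,0.2],[0,0,0]]]' >/dev/null; python3 ok.py 7.5 &&
python3 -m handwheel '[[[0,0,0.04],[0,0,0]],[[0,0,0.04],[0,0,0]]]' >/dev/null && python3 ok.py 7.5 &&
python3 -m handwheel '[[[0.01,0,0.04],[0,0,0]],[[0.01,0,0.04],[0,0,0]]]' >/dev/null && python3 ok.py 7.5 &&
python3 -m handwheel '[[[0.01,0,0.04],[0,0,0]],[[0.01,0,0.04],[0,0,0]]]' >/dev/null && python3 ok.py 7.5 &&
python3 -m handwheel '[[[0.01,0,0.04],[0,0,0]],[[0.01,0,0.04],[0,0,0]]]' >/dev/null && python3 ok.py 7.5 &&
python3 -m handwheel '[[[0.01,0,0.04],[0,0,0]],[[0.01,0,0.04],[0,0,0]]]' >/dev/null && python3 ok.py 7.5
```

```text
12.12 xyz [ 0.5422 -0.0324  0.0564] F [-0.5  -0.69  1.74]
12.5 xyz [ 0.5422 -0.0325  0.0535] F [-0.3   0.96  3.33]
12.88 xyz [ 0.5424 -0.0325  0.0515] F [-0.65  1.5   4.5 ]
13.12 xyz [ 0.5424 -0.0325  0.051 ] F [-0.74  0.36  4.1 ]
13.38 xyz [ 0.5424 -0.0325  0.0506] F [-2.02  0.42  5.71]
13.62 xyz [ 0.5425 -0.0325  0.0502] F [-1.8   0.68  4.75]
13.88 xyz [ 0.5425 -0.0326  0.0498] F [-2.08  0.57  5.95]
14.12 xyz [ 0.5426 -0.0326  0.0494] F [-2.35  1.27  5.25]
```

```bash

python3 -m handwheel '[[[0,0,0.04],[0,0,0]],[[0,0,0.04],[0,0,0]]]' >/dev/null && python3 ok.py 7.8 &&
python3 -m handwheel '[[[0,0,0.04],[0,0,0]],[[0,0,0.04],[0,0,0]]]' >/dev/null && python3 ok.py 7.8 &&
python3 -m handwheel '[[[0,0,0.04],[0,0,0]],[[0,0,0.04],[0,0,0]]]' >/dev/null && python3 ok.py 7.8 &&
python3 -m handwheel '[[[0,0,0.04],[0,0,0]],[[0,0,0.04],[0,0,0]]]' >/dev/null && python3 ok.py 7.8 &&
python3 -m handwheel '[[[0,0,0.04],[0,0,0]],[[0,0,0.04],[0,0,0]]]' >/dev/null && python3 ok.py 7.8 &&
python3 -m handwheel '[[[0,0,0.03],[0,0,0]],[[0,0,0.03],[0,0,0]]]' >/dev/null && python3 ok.py 7.8 &&
python3 -m handwheel '[[[0,0,0.03],[0,0,0]],[[0,0,0.03],[0,0,0]]]' >/dev/null && python3 ok.py 7.8
```

```text
14.38 xyz [ 0.5426 -0.0326  0.0492] F [-3.07  1.24  6.25]
14.62 xyz [ 0.5426 -0.0326  0.0491] F [-3.73  0.65  8.67]
```

```bash

python3 -m handwheel '[[[0,0,0.04],[0,0,0]],[[0,0,0.04],[0,0,0]]]' >/dev/null && python3 ok.py 11.3 &&
python3 -m handwheel '[[[0,0,0.03],[0,0,0]],[[0,0,0.03],[0,0,0]]]' >/dev/null && python3 ok.py 11.3
python3 -m handwheel '[[[0,0,0],[0,0,0]]]' >/dev/null ; python3 ok.py 11.3
python3 -m handwheel '[[[0,0,0],[0,0,0]]]' >/dev/null ; python3 ok.py 11.3
```

```text
14.88 xyz [ 0.5427 -0.0326  0.0489] F [-3.88  1.5   9.51]
15.12 xyz [ 0.5427 -0.0326  0.0488] F [-4.69  1.32 10.43]
15.25 xyz [ 0.5427 -0.0326  0.0488] F [-4.19  1.11 11.34]
15.38 xyz [ 0.5427 -0.0326  0.0488] F [-5.53  1.52 11.15]
```

```bash

python3 -m handwheel '[[[0,0,0.02],[0,0,0]],[[0,0,0.02],[0,0,0]]]' >/dev/null ; python3 ok.py 11.3
python3 -m handwheel '[[[0,0,0],[0,0,0]],[[0,0,0],[0,0,0]]]' >/dev/null ; python3 ok.py 11.3
python3 -m handwheel '[[[0,0,0],[0,0,0]],[[0,0,0],[0,0,0]]]' >/dev/null ; python3 ok.py 11.3
```

```text
15.62 xyz [ 0.5427 -0.0326  0.0488] F [-5.21  1.78 11.23]
15.88 xyz [ 0.5427 -0.0326  0.0487] F [-5.79  1.36 11.54]
16.12 xyz [ 0.5427 -0.0326  0.0487] F [-5.23  1.61 11.88]
```

```bash

python3 -m handwheel '[[[0,0,-1],[0,0,0]],[[-0.05,0,-3],[0,0,0]],[[-0.05,0,-3.2],[0,0,0]],[[-0.05,4,-3.2],[0,0,0]],[[-0.05,8,-3.2],[0,0,0]]]' >/dev/null; python3 -m handwheel '[[[0,0,0],[0,0,0]],[[0,0,1.6],[0,0,0]],[[0,0,1.6],[0,0,0]],[[0,0,1.6],[0,0,0]]]' >/dev/null; python3 to.py .5213 -.109 .0515 -.265
```

```text
t 17.25 pos [ 0.5214 -0.1089  0.063 ] F [-0.42  0.16  0.2 ] shift cm [-0.01  0.01  1.15] turn [-0.     0.001  0.006]
```

```bash

python3 -m handwheel '[[[0,0,0.2],[0,0,0]],[[0,0,0.65],[0,0,0]],[[0,0,0.65],[0,0,0]]]' >/dev/null; python3 ok.py 5 && python3 -m handwheel '[[[0,0,0.1],[0,0,0]],[[0,0,0.3],[0,0,0]],[[0,0,0.3],[0,0,0]]]' >/dev/null; python3 ok.py 5 &&
python3 -m handwheel '[[[0,0,0.1],[0,0,0]],[[0,0,0.2],[0,0,0]],[[0,0,0.2],[0,0,0]]]' >/dev/null; python3 ok.py 6 &&
python3 -m handwheel '[[[0,0,0.04],[0,0,0]],[[0,0,0.04],[0,0,0]]]' >/dev/null && python3 ok.py 6 &&
python3 -m handwheel '[[[0.01,0,0.04],[0,0,0]],[[0.01,0,0.04],[0,0,0]]]' >/dev/null && python3 ok.py 6 &&
python3 -m handwheel '[[[0.01,0,0.04],[0,0,0]],[[0.01,0,0.04],[0,0,0]]]' >/dev/null && python3 ok.py 6 &&
python3 -m handwheel '[[[0,0,0.04],[0,0,0]],[[0,0,0.04],[0,0,0]]]' >/dev/null && python3 ok.py 6 &&
python3 -m handwheel '[[[0,0,0.04],[0,0,0]],[[0,0,0.04],[0,0,0]]]' >/dev/null && python3 ok.py 6
```

```text
17.62 xyz [ 0.5218 -0.1097  0.0571] F [ 0.27 -0.45  1.12]
18.0 xyz [ 0.5218 -0.1098  0.0542] F [0.18 0.93 0.92]
18.38 xyz [ 0.5218 -0.1098  0.0522] F [-0.29  0.37  2.14]
18.62 xyz [ 0.5218 -0.1098  0.0519] F [0.84 0.44 2.21]
18.88 xyz [ 0.5219 -0.1099  0.0514] F [0.68 1.43 1.82]
19.12 xyz [ 0.5219 -0.1099  0.051 ] F [0.55 1.35 2.35]
19.38 xyz [ 0.5219 -0.1099  0.0506] F [0.42 0.98 2.64]
19.62 xyz [ 0.5219 -0.1099  0.0502] F [0.24 0.61 2.22]
```

The right-hand clip is clearly the slack one (about 2.3 N where the others gave about 5 N).

```bash

python3 -m handwheel '[[[0,0,0.04],[0,0,0]],[[0,0,0.04],[0,0,0]]]' >/dev/null && python3 ok.py 6 &&
python3 -m handwheel '[[[0.01,0,0.04],[0,0,0]],[[0.01,0,0.04],[0,0,0]]]' >/dev/null && python3 ok.py 6 &&
python3 -m handwheel '[[[0,0,0.04],[0,0,0]],[[0,0,0.04],[0,0,0]]]' >/dev/null && python3 ok.py 6 &&
python3 -m handwheel '[[[0,0,0.04],[0,0,0]],[[0,0,0.04],[0,0,0]]]' >/dev/null && python3 ok.py 6 &&
python3 -m handwheel '[[[0.01,0,0.04],[0,0,0]],[[0.01,0,0.04],[0,0,0]]]' >/dev/null && python3 ok.py 6 &&
python3 -m handwheel '[[[0,0,0.04],[0,0,0]],[[0,0,0.04],[0,0,0]]]' >/dev/null && python3 ok.py 6 &&
python3 -m handwheel '[[[0,0,0.04],[0,0,0]],[[0,0,0.04],[0,0,0]]]' >/dev/null && python3 ok.py 6 &&
python3 -m handwheel '[[[0,0,0.04],[0,0,0]],[[0,0,0.04],[0,0,0]]]' >/dev/null && python3 ok.py 6 &&
python3 -m handwheel '[[[0,0,0.04],[0,0,0]],[[0,0,0.04],[0,0,0]]]' >/dev/null && python3 ok.py 6 &&
python3 -m handwheel '[[[0,0,0.04],[0,0,0]],[[0,0,0.04],[0,0,0]]]' >/dev/null && python3 ok.py 6
```

```text
19.88 xyz [ 0.5219 -0.1099  0.0498] F [1.27 0.58 1.96]
20.12 xyz [ 0.522  -0.1099  0.0494] F [1.35 0.2  2.14]
20.38 xyz [ 0.522  -0.1099  0.049 ] F [0.02 0.95 2.27]
20.62 xyz [ 0.522  -0.1099  0.0486] F [1.74 1.83 1.43]
20.88 xyz [ 0.5221 -0.1099  0.0482] F [0.17 0.22 2.55]
21.12 xyz [ 0.5221 -0.11    0.0478] F [1.27 1.15 2.33]
21.38 xyz [ 0.5221 -0.1099  0.0475] F [0.83 0.34 3.55]
21.62 xyz [ 0.5222 -0.11    0.0474] F [0.82 0.25 5.38]
21.88 xyz [ 0.5222 -0.11    0.0472] F [-1.33  0.32  7.13]
```

```bash

python3 -m handwheel '[[[0,0,0.04],[0,0,0]],[[0,0,0.04],[0,0,0]]]' >/dev/null && python3 ok.py 10.5 &&
python3 -m handwheel '[[[0,0,0.04],[0,0,0]],[[0,0,0.04],[0,0,0]]]' >/dev/null && python3 ok.py 10.5 &&
python3 -m handwheel '[[[0,0,0.04],[0,0,0]],[[0,0,0.04],[0,0,0]]]' >/dev/null && python3 ok.py 10.5
python3 -m handwheel '[[[0,0,0],[0,0,0]]]' >/dev/null ; python3 ok.py 11.3
```

```text
22.12 xyz [ 0.5223 -0.11    0.0471] F [-1.78  1.29  9.08]
22.38 xyz [ 0.5223 -0.11    0.047 ] F [-2.29  2.19  9.6 ]
22.62 xyz [ 0.5223 -0.11    0.0468] F [-2.17  2.99 11.19]
22.75 xyz [ 0.5223 -0.11    0.0468] F [-2.03  1.29 12.08]
```

```bash

python3 -m handwheel '[[[0,0,0.01],[0,0,0]],[[0,0,0.01],[0,0,0]],[[0,0,0.01],[0,0,0]]]' >/dev/null ; python3 ok.py 11.3
python3 -m handwheel '[[[0,0,0],[0,0,0]],[[0,0,0],[0,0,0]],[[0,0,0],[0,0,0]]]' >/dev/null ; python3 ok.py 11.3
python3 -m handwheel '[[[0,0,-1],[0,0,0]],[[-0.5,0,-4],[0,0,0]],[[-4,0,-5],[0,0,0]],[[-4,0,-5],[0,0,0]],[[-4,0,-5],[0,0,0]]]' -0.2 >/dev/null; python3 to.py .4779 -.0972 .095 -.265
python3 - <<'E'
from h import *
b=ctrl.get_image("side")[130:270,330:530];cv2.imwrite("pics/s2.png",cv2.resize(b,(800,560),interpolation=cv2.INTER_CUBIC))
for c in("side","top"):
    ctrl.get_image(c)
    for q,z in(("tip_a",.059),("tab_a",.048)):print(c,q,[(back(c,d["position"],z).round(4).tolist(),round(d["score"],2)) for d in ctrl.landmark_of(c,q)])
E
```

```text
23.12 xyz [ 0.5224 -0.11    0.0468] F [-2.92  1.97 11.63]
23.5 xyz [ 0.5224 -0.11    0.0468] F [-3.18  1.07 11.47]
t 24.12 pos [ 0.4831 -0.0997  0.0946] F [-0.1  -0.47  0.53] shift cm [-0.56 -0.1  -0.04] turn [0.    0.001 0.005]
side tip_a [([0.5614, 0.0481, 0.059], 0.79), ([0.5358, -0.035, 0.059], 0.78), ([0.5206, -0.1044, 0.059], 0.72), ([0.6169, 0.034, 0.059], 0.72)]
side tab_a [([0.5022, -0.0216, 0.048], 0.88), ([0.4756, -0.096, 0.048], 0.78), ([0.5246, 0.0579, 0.048], 0.77), ([0.6184, 0.0244, 0.048], 0.62)]
top tip_a [([0.5575, 0.0483, 0.059], 0.74), ([0.5406, -0.0337, 0.059], 0.73), ([0.5243, -0.1117, 0.059], 0.71)]
top tab_a [([0.5243, 0.0606, 0.048], 0.82), ([0.4979, -0.025, 0.048], 0.72)]
```

View pics/s2.png

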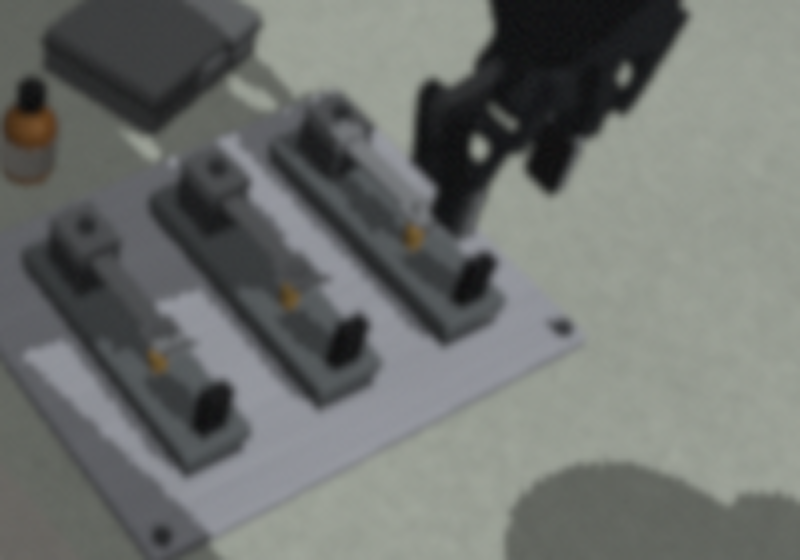

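The side crop shows all three carriages still aligned at home, with the half-open gripper over the right tab (crop 475,278).

```bash

python3 -m handwheel '[[[-0.55,-0.12,0],[0,0,0]],[[-0.55,-0.12,2],[0,0,0]],[[-0.55,-0.12,4],[0,0,0]],[[-0.55,-0.12,5.8],[0,0,0]],[[-0.55,-0.12,5.8],[0,0,0]]]' >/dev/null; python3 -m handwheel '[[[0,0,0],[0,0,0]],[[0,0,0],[0,0,0]]]'; python3 to.py .4779 -.0972 .036 -.265
```

```text
t: 25.35
tool_pos: [0.4792, -0.0973, 0.0383]
tool_rot: [3.115, -0.408, 0.003]
contact_force: [0.6, -0.4, -1.3]
opening: 0.0509
grip_force: 0.0
t 25.35 pos [ 0.4792 -0.0973  0.0383] F [ 0.62 -0.37 -1.32] shift cm [-0.13  0.02  0.23] turn [ 0.    -0.002  0.005]
```

```bash

python3 -m handwheel '[[[-0.13,0.02,0.1],[0,0,0]],[[-0.13,0.02,0.1],[0,0,0]],[[-0.13,0.02,0.1],[0,0,0]],[[-0.13,0.02,0.1],[0,0,0]],[[-0.13,0.02,0.1],[0,0,0]]]' 1 25;  python3 ok.py 20
```

```text
t: 25.98
tool_pos: [0.4768, -0.0982, 0.0367]
tool_rot: [3.112, -0.407, -0.001]
contact_force: [-2.2, -5.0, 2.4]
opening: 0.0152
grip_force: 28.3
25.98 xyz [ 0.4768 -0.0982  0.0367] F [-2.21 -4.96  2.4 ]
```

```bash

python3 -m handwheel '[[[-0.3,0,0],[0,0,0]],[[-0.8,0,0],[0,0,0]],[[-1.4,0,0],[0,0,0]],[[-2,0,0],[0,0,0]],[[-2,0,0],[0,0,0]]]' ;  python3 -m handwheel '[[[-0.4,0,0],[0,0,0]],[[-0.8,0,0],[0,0,0]],[[-1.2,0,0],[0,0,0]],[[-1.4,0,0],[0,0,0]],[[-1.4,0,0],[0,0,0]]]'
```

```text
t: 26.6
tool_pos: [0.4577, -0.093, 0.0367]
tool_rot: [3.112, -0.407, 0.001]
contact_force: [-1.6, -5.1, -0.1]
opening: 0.0151
grip_force: 28.1
t: 27.22
tool_pos: [0.4446, -0.0895, 0.0367]
tool_rot: [3.112, -0.407, 0.003]
contact_force: [-0.5, -4.2, -0.8]
opening: 0.0152
grip_force: 27.9
```

```bash

python3 -m handwheel '[[[-0.1,0,0],[0,0,0]],[[-0.2,0,0],[0,0,0]],[[-0.2,0,0],[0,0,0]]]' >/dev/null;  python3 ok.py 20; python3 -m handwheel '[[[-0.1,0,0],[0,0,0]],[[-0.15,0,0],[0,0,0]],[[-0.15,0,0],[0,0,0]]]' >/dev/null;  python3 ok.py 20
```

```text
27.6 xyz [ 0.443  -0.089   0.0367] F [ 2.28 -5.24 -2.51]
27.98 xyz [ 0.443  -0.0891  0.0367] F [ 7.44 -6.28 -8.27]
```

```bash

python3 -m handwheel '[[[0.1,0,0],[0,0,0]],[[0.1,0,0],[0,0,0]]]' >/dev/null; python3 ok.py 20
python3 -m handwheel '[[[0,0,0],[0,0,0]],[[0,0,0],[0,0,0]],[[0,0,0],[0,0,0]],[[0,0,-0.5],[0,0,0]],[[0,0,-2],[0,0,0]]]' -0.2;python3 -m handwheel '[[[0,0,-4],[0,0,0]],[[-4,0,-9],[0,0,0]],[[-10,0,-11],[0,0,0]],[[-10,0,-11],[0,0,0]],[[-10,0,-11],[0,0,0]]]'
python3 - <<'E'
from h import *
b=ctrl.get_image("side")[130:270,330:530];cv2.imwrite("pics/s3.png",cv2.resize(b,(800,560),interpolation=cv2.INTER_CUBIC))
for c in("side","top"):
    ctrl.get_image(c)
    for q,z in(("tip_a",.059),("tab_a",.048)):print(c,q,[(back(c,d["position"],z).round(4).tolist(),round(d["score"],2)) for d in ctrl.landmark_of(c,q)])
E
```

```text
28.23 xyz [ 0.443  -0.089   0.0367] F [ 3.66 -5.   -4.2 ]
t: 28.85
tool_pos: [0.4411, -0.0872, 0.0563]
tool_rot: [-3.115, 0.407, 0.003]
contact_force: [-0.2, -0.7, -0.4]
opening: 0.0512
grip_force: 0.0
t: 29.48
tool_pos: [0.3456, -0.0619, 0.1673]
tool_rot: [3.114, -0.408, 0.005]
contact_force: [0.2, -0.5, -0.7]
opening: 0.0514
grip_force: 0.0
side tip_a [([0.5375, -0.0253, 0.059], 0.64), ([0.6163, 0.2094, 0.059], 0.64), ([0.4877, -0.1028, 0.059], 0.54), ([0.5618, 0.0478, 0.059], 0.53)]
side tab_a [([0.5249, 0.0543, 0.048], 0.75), ([0.4438, -0.0863, 0.048], 0.67), ([0.501, -0.018, 0.048], 0.63), ([0.6898, -0.0008, 0.048], 0.61)]
top tip_a [([0.5418, -0.0296, 0.059], 0.77), ([0.5576, 0.0444, 0.059], 0.7), ([0.4841, -0.0968, 0.059], 0.55)]
top tab_a [([0.501, -0.0224, 0.048], 0.98), ([0.5197, 0.0585, 0.048], 0.76), ([0.4466, -0.089, 0.048], 0.64)]
```

View pics/s3.png

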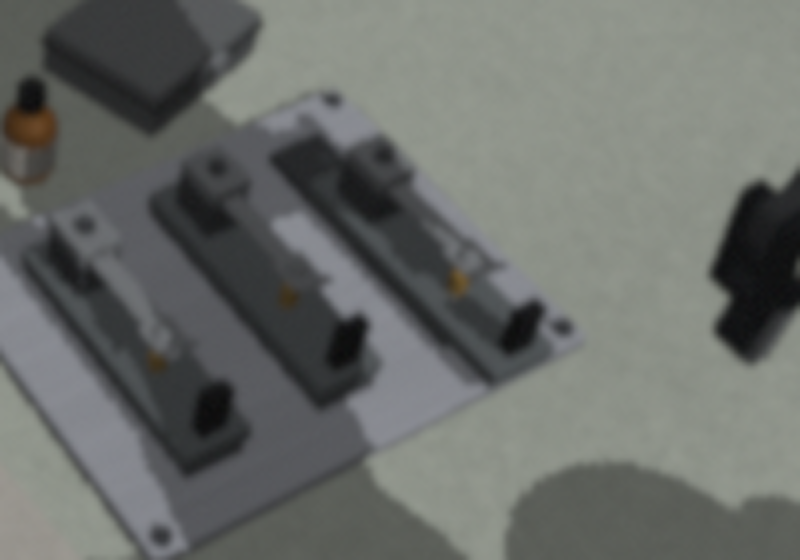

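The right carriage (tab now at crop 522,325) is fully out. The other two are home, the bystanders haven't moved, and the gripper is clear.

```bash
python3 -m handwheel '[[[0,0,0],[0,0,0]],[[0,0,0],[0,0,0]],[[0,0,0],[0,0,0]]]' >/dev/null; python3 -c "
from station import ctrl
print(ctrl.finish_job())"
```

```text
the job is handed in; nothing more can be done
None
```

I pressed all three clips left to right, holding each on its stop at about 11–12 N for at least half a second. The right-hand clip was the slack one (about 2.3 N just above its stop, against about 6 N for the others); I drew its carriage out to its end stop (35 mm), left the other two home, let go, and handed the job in at about 30 s, with no verdict returned.

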